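# Pull the square button cap and hang the puller away

## Task

Take the standing cap puller, hook its fork under the square-headed button cap and pull the cap straight up with the puller until it pops off its switch box, without prying it with the fingers. Stand the cap upright on its foot in the small wooden tray, then hang the puller over the tool rail, the bar in the notch under its top arm, and let go. Leave the round cap on its switch and do not disturb the stone, the tape roll and the shard.

Things in the scene. Friction and masses are not known exactly. Their poses are not given: they have to be found in the camera images.
- puller: Loose steel cap puller, about 160 g, 68 x 48 x 121 mm, standing on its fork; from the side a square bracket '[' with a wooden grip on top. Origin: underside of the fork, centre of the slot; +x out of the open mouth, z up. Spine: strip 22 mm wide at x -40 to -36, z 0 to 74. Top arm over the fork: 16 mm wide, x -40 to +28, z 66 to 74. Balance point near x -16, z 47.
- puller_grip (a point): Grip point: puller frame x 0, y 0, z 100, centre of the upright wooden grip, a plate 26 mm along x, 10 mm along y, 48 mm tall (z 73 to 121). Take it from above across its 10 mm thickness (fingers closing along the puller's y).
- puller_fork (a point): Top of the fork at the slot's centre: puller frame x 0, y 0, z 5. Two tines 5 mm thick (z 0 to 5), 9 mm wide, with a 30 mm wide slot between them, from x -36 (back of the mouth) to x +22 (tips).
- puller_saddle (a point): Centre of the notch under the top arm that goes over the rail: puller frame x -15.5, y 0, z 66 (arm's underside). The notch is 22 mm wide, between two cross ridges of 4 mm radius at x -30.5 and x -0.5 that reach down to z 60.
- square_switch: Fixed grey switch box 80 x 80 x 42 mm; the one carrying the square-headed cap. Origin at the centre of its underside, z up. In its top is a bore 26 mm across whose floor is at z = 24; four sprung balls in the bore hold the cap's foot.
- square_cap: The cap to pull: black plastic, 40 g, 52 mm tall. Origin: centre of its foot's underside, z up. Round foot 24 mm across, z 0 to 40, then a square head 44 x 44 mm, z 40 to 52. Seated, the head's underside is 64 mm above the bench, 22 mm above the box top. It takes about 7 to 11 N straight up over the first 3 mm, then pops loose; the foot leaves the bore 18 mm up.
- round_switch: Fixed grey switch box of the same make, 80 x 80 x 42 mm, carrying the round-headed cap. Origin at the centre of its underside.
- round_cap: Cap of the same make but with a round head 44 mm across, 52 mm tall; it stays seated on its box. Origin at the centre of the underside of its foot.
- tray: Loose small open square wooden tray 90 x 90 mm outside, walls 5 mm thick and 18 mm high. Origin at the centre of its underside, z up.
- tray_in (a point): Centre of the tray's flat inner floor, 5 mm above the tray's underside; the floor measures 80 x 80 mm.
- tool_rail: Fixed steel rail: round bar 12 mm thick, 280 mm long, between two posts that end at the bar; each post is 16 mm thick and has a round foot 70 mm across. Origin on the bench below the middle of the bar; the bar runs along its y; its x points away from the robot.
- tool_rail_mid (a point): Middle of the bar on its axis, 155 mm above the bench (the bar's top is at 161 mm).
- pumice: Rounded grey stone 55 x 55 x 49 mm standing under the rail; leave alone. Origin at the centre of its underside.
- tape: Yellow tape roll 42 mm across, 18 mm high, lying in front; leave alone. Origin at the centre of its underside.
- shard: Flat pale plate shard 50 x 63 x 6 mm, lying in front; leave alone. Origin at the centre of its underside.
Things that resemble listed ones, but are neither listed nor needed, are in the scene too. Leave any black look-alike of the puller alone.

How it is judged:
On the way, in this order (a step that is already met when the one before it is completed fails the run):
1. the puller's fork is under the head of the square cap, around its foot, with the cap still seated (horizontal distance between puller_fork and square_cap below 0.012 m and z of puller_fork in the frame of square_cap between 0.018 and 0.042 m and z of square_cap in the frame of square_switch below 0.0275 m), for 0.1 s.
2. the square cap has been drawn straight up out of its bore and is carried by the puller (z of square_cap in the frame of square_switch above 0.043 m and horizontal distance between square_cap and square_switch below 0.02 m and contact force between puller and square_cap above 0.05 N), for 0.05 s.
3. the square cap stands upright on the tray's floor, free of the puller (horizontal distance between square_cap and tray_in below 0.038 m and z of square_cap in the frame of tray_in below 0.004 m and angle between square_cap's own z axis and vertical below 0.15 rad and contact force between each of puller, the fingers and square_cap below 0.02 N), for 0.3 s.
At the end, for the whole second after the job is handed in: Square cap at rest on its foot on the tray floor, upright within 0.15 rad, within 38 mm of its centre; puller hanging still with the bar within 12 mm of the notch centre under its top arm, between the posts, leaning under 0.6 rad; round cap still seated (horizontal distance between square_cap and tray_in below 0.038 m and z of square_cap in the frame of tray_in below 0.004 m and angle between square_cap's own z axis and vertical below 0.15 rad and linear speed of square_cap below 0.02 m/s and contact force between puller and tool_rail above 0.3 N and x of puller_saddle in the frame of tool_rail_mid between -0.012 and 0.012 m and y of puller_saddle in the frame of tool_rail_mid between -0.125 and 0.125 m and z of puller_saddle in the frame of tool_rail_mid between 0 and 0.014 m and angle between puller's own z axis and vertical below 0.6 rad and linear speed of puller below 0.05 m/s and z of round_cap in the frame of round_switch below 0.027 m); the robot touches nothing.
It fails at once if the fingers press on the square cap while it is seated in its switch box (contact force between the fingers and square_cap above 1 N and distance between square_cap and square_switch below 0.042 m).
It fails at once if the square cap is tipped over (angle between square_cap's own z axis and vertical above 0.6 rad).
It fails at once if the round cap is lifted out of its seat (distance of round_cap from where it was at the start of the episode above 0.006 m).
It fails at once if the stone, the tape roll or the shard is displaced by more than 30 mm (distance of any of pumice, tape, shard from where it was at the start of the episode above 0.03 m).
It also fails if it takes over 66 s, if anything falls off the work surface, if the arm or the gripper's body presses on something with over 40 N, if the wrist force passes 120 N, or if a joint passes its speed limit or range.

## Robot

A 7-joint arm with a two-finger parallel gripper is mounted at the origin on the work surface; the furniture and walls round the work are solid. World frame = base frame: x ahead of the robot, y to its left, z up, the work surface at z = 0. Lengths are in m, angles in rad, forces in N, time in s.
With the tool pointing down it reaches from about 0.375 to 0.925 m from the base axis. Payload 3.1 kg.
Tool frame: the origin (TCP) lies at the very end of the fingers, on their centre line; the grasp point (between the pads) lies 19 mm behind it; z points along the fingers, y is the line along which they close (so a half turn about z gives the same grasp; the last joint's range is limited). The gripper opens to 85 mm and grips with 20 to 120 N. Pads are 22 mm wide; open, the fingers measure 114 mm over their backs; the gripper's body (76 mm by 85 mm) begins 54 mm behind the grasp point. The pads swing forward as they close: fully open they stand 13 mm farther back than shut.
Start: joints at [1.226, 0.383, 0.044, 1.598, -0.018, 1.161, -0.05], TCP at [0.159, -0.63, 0.231] pointing down, gripper open.
Joint ranges: [-2.61, 2.61], [-0.41, 2.15], [-1.48, 1.57], [0, 2.5], [-1.57, 4.71], [0.05, 1.97], [-2.85, 2.85]. Speed limits (rad/s): [2.79, 2.79, 3.14, 3.14, 3.14, 3.14, 3.14].

## Interface

Orientations are given as a unit quaternion [x, y, z, w].
In Python, from bench import bot gives the robot as it stands. Calls block until the motion is done:
- bot.movep(position, orientation): joint-space move of the TCP to a pose.
- bot.move_l(position, speed=0.15, ori=None, contact_N=None): straight line of the TCP; ori=None keeps the orientation; speed is the mean speed in m/s. With contact_N (N) it stops when the force on the tool has changed by that much, and returns True; else False.
- bot.goto_joints(angles): joint-space move.
- bot.grip(opening, effort=None): finger opening in m; effort is the grip in N (None keeps the last); returns when the fingers have stopped.
- bot.wait(seconds).
- bot.solve_ik(position, orientation): joint angles nearest the present ones, or None.
- bot.observe(): the state.
- bot.capture(name): name is "scene" or "side" or "wrist"; returns the picture (420x560x3 uint8, blue, green, red); there is no depth.
- bot.camera_model(name): a dict with "K" (3x3 intrinsics, pixels), "eye" and "rotation" of the camera in the world. Camera axes: x right, y up, looking along -z (the intrinsics and any distortion apply to the point x, -y, -z); pixel columns grow to the right and rows downward; lengths in m; the calibration is good to about 2 mm. A picture is of the moment at which its call begins: read the wrist's pose just before it. camera_model takes no time and is no camera call; for the wrist camera it gives the pose at the moment of the call.
A pose or a line that the arm cannot do raises bot.Unreachable and nothing moves.
- bot.hand_in(): hands the job in; it is judged then, once.
Trained networks look in the newest picture that a camera, given by its name, has taken for a name from the list of things; names that differ only in an ending like _2 or _b are one class to them, and where a whole thing is asked for, a point or a joint stands for the part that bears it (a point fixed in the world has none). Each returns a list of dicts, best first, with "p" (0 to 1); they miss things now and then, are a little off and sometimes report something else, mostly with a low value. They report only what shows in the picture. A call takes as long as a camera call. They do not tell look-alikes from the thing itself.
- bot.look_for(camera, target): "box" ([left, top, right, bottom] in pixels, round what is visible of it).
- bot.masks_of(camera, target): "region" (420x560 bool, what is visible of it) and "box" ([left, top, right, bottom] in pixels, round what is visible of it).
The state is a dict: "time": time; "q": joint angles; "joint_velocities": joint speeds; "effort": joint torques, N m; "tool_pos": TCP position; "orientation": TCP orientation; "force": force on the tool from outside, world axes, zero at the start; "wrist_torque": the same for the moment, N m; "gripper_width": finger opening in m; "grip_force": force on a finger pad.
Only numpy, scipy, OpenCV 4.12 (cv2) and the standard library are available. Lean on these libraries where they do the work, as an engineer would, in place of code of your own. Each camera call takes 0.05 s, during which the arm holds its last target. There are 200 camera calls.

## Working session

There is one attempt and no reset: what is moved stays moved. The work goes in short steps, each a Python script; the robot and the scene stay as the last script left them, time stands still between calls to the robot, and variables do not carry over. Pictures are saved under pics/ and viewed, at most 11 in all, crops included, and the job is handed in when it is done.

```bash
mkdir -p pics; ls; cat > h.py <<'E'
import numpy as np,cv2
from bench import bot
from scipy.spatial.transform import Rotation as R
def cam(n):
    m=bot.camera_model(n);return np.array(m['K']),np.array(m['eye']),np.array(m['rotation']),m
def ray(n,uv,z):
    K,e,Rm,m=cam(n)
    p=np.linalg.inv(K)@np.array([uv[0],uv[1],1.]);d=Rm@np.array([p[0],-p[1],-p[2]])
    return e+d*(z-e[2])/d[2]
def proj(n,P):
    K,e,Rm,m=cam(n);c=(np.atleast_2d(P)-e)@Rm
    p=np.c_[c[:,0],-c[:,1],-c[:,2]]@K.T
    return p[:,:2]/p[:,2:]
def q(yaw):  # tool down, tool y axis along world angle yaw+90
    return (R.from_euler('z',yaw)*R.from_euler('x',np.pi)).as_quat()
E
python3 - <<'E'
from h import *
print(bot.observe()); 
for n in('scene','side'):
    im=bot.capture(n);cv2.imwrite(f'pics/{n}0.png',im);print(bot.camera_model(n))
    for t in['puller','square_switch','square_cap','round_cap','tray','tool_rail','pumice','tape','shard']:
        print(n,t,[(np.round(d['box']).tolist(),round(d['p'],2)) for d in bot.look_for(n,t)])
E
```

```text
pics
{'time': 0.0, 'q': array([ 1.22622617,  0.38385814,  0.04385233,  1.59959158, -0.01787082,
        1.16122025, -0.04987494]), 'joint_velocities': array([ 0.00084149, -0.00050218,  0.00027831, -0.00028744,  0.00055262,
        0.00080917, -0.00068846]), 'effort': array([ 1.17886420e-04, -4.33465540e+01,  1.02357589e+00, -2.49515498e+01,
        1.03820881e-02,  1.14183559e-02,  7.66860751e-06]), 'tool_pos': array([ 0.15851717, -0.62938632,  0.22986438]), 'orientation': array([ 9.92390717e-01,  1.23121330e-01, -2.53518354e-04, -1.31827552e-03]), 'force': array([ 0.2576252 , -0.32167209, -0.25327596]), 'wrist_torque': array([-0.01636309,  0.00201495,  0.03157281]), 'grip_force': 0.0, 'gripper_width': 0.08555403079135127}
{'K': array([[390.5303981 ,   0.        , 285.49853316],
       [  0.        , 390.5303981 , 209.37135686],
       [  0.        ,   0.        ,   1.        ]]), 'eye': array([0.1420487 , 0.57484296, 0.69615933]), 'rotation': array([-0.12923705,  0.40518758,  0.86147276, -0.27746259])}
scene puller [([272.0, 230.0, 304.0, 289.0], 0.86), ([165.0, 236.0, 204.0, 284.0]
[... 840 characters left out ...]
2]), 'rotation': array([ 0.4338157 , -0.04790519, -0.1053858 ,  0.89353392])}
side puller [([296.0, 156.0, 315.0, 204.0], 0.87), ([240.0, 197.0, 267.0, 239.0], 0.69), ([313.0, 166.0, 371.0, 315.0], 0.68)]
side square_switch []
side square_cap [([239.0, 160.0, 253.0, 177.0], 0.74)]
side round_cap [([274.0, 253.0, 294.0, 276.0], 0.74), ([257.0, 315.0, 304.0, 362.0], 0.67)]
side tray [([197.0, 264.0, 217.0, 279.0], 0.6), ([256.0, 316.0, 305.0, 361.0], 0.59)]
side tool_rail [([312.0, 167.0, 375.0, 315.0], 0.6)]
side pumice [([333.0, 242.0, 357.0, 265.0], 0.71), ([258.0, 260.0, 310.0, 304.0], 0.56)]
side tape [([199.0, 264.0, 215.0, 282.0], 0.51)]
side shard [([197.0, 212.0, 219.0, 224.0], 0.67)]
```

```bash
sed -i "s/np.array(m\['rotation'\])/R.from_quat(m['rotation']).as_matrix()/" h.py
sed -i '3d' h.py; sed -i '2i from scipy.spatial.transform import Rotation as R' h.py; cat h.py|head -5
python3 - <<'E'
import cv2
a=cv2.imread('pics/scene0.png');b=cv2.imread('pics/side0.png')
cv2.imwrite('pics/a.png',cv2.resize(a[120:380,130:430],(800,600*260//225*1 if 0 else 600)))
cv2.imwrite('pics/b.png',cv2.resize(b[130:385,160:440],(800,600)))
E
```

```text
import numpy as np,cv2
from scipy.spatial.transform import Rotation as R
from bench import bot
def cam(n):
    m=bot.camera_model(n);return np.array(m['K']),np.array(m['eye']),R.from_quat(m['rotation']).as_matrix(),m
```

View pics/a.png

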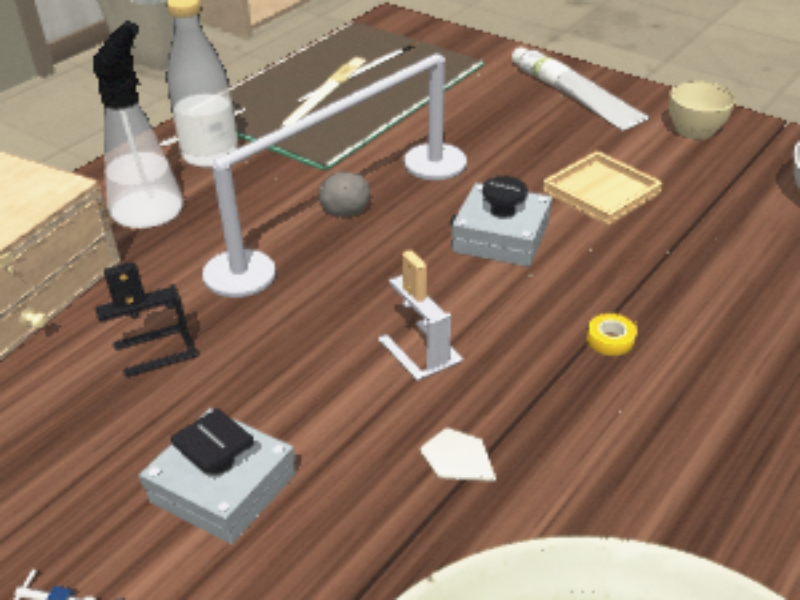

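View pics/b.png

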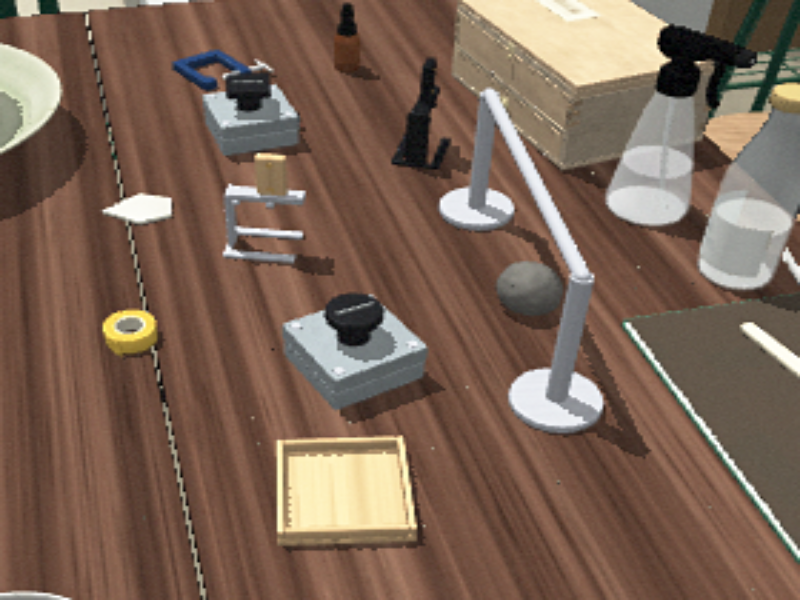

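The steel puller is at scene px (285,260), its black look-alike at (185,258), and the square cap at (210,312). The round cap is at (319,205). The tray is at (356,202), not the cup or any other object, and the rail bar runs from (212,191) to (295,146). I choose the steel puller and the square-headed cap. Next I locate them.

```bash
cat > fit.py <<'E'
from h import *
from scipy.optimize import least_squares
A=lambda p:('scene',(130+p[0]*300/800,120+p[1]*260/600))
B=lambda p:('side',(160+p[0]*280/800,130+p[1]*255/600))
def fit(obs,x0,name):
    # obs: list of ((cam,uv),local xyz)
    def f(s):
        r=[]
        for (c,uv),l in obs:
            P=R.from_euler('z',s[2]).apply(l)+[s[0],s[1],0]
            r+=list(proj(c,P)[0]-uv)
        return np.array(r)
    o=least_squares(f,x0,loss='soft_l1')
    print(name,np.round(o.x,4),'res px',np.round(f(o.x).reshape(-1,2),1).tolist()); return o.x
E
python3 - <<'E'
from fit import *
r=lambda o,z:ray(o[0],o[1],z)[:2].round(3)
for n,o,z in [('capA',A((212,440)),.076),('capB',B((247,86)),.076),('boxB c',B((251,109)),.042)]: print(n,r(o,z))
print('boxA',[r(A(p),.042) for p in[(294,453),(142,476),(231,520)]],'boxB',[r(B(p),.042) for p in[(297,122),(285,85),(204,93),(218,134)]])
print('headA',[r(A(p),.076) for p in[(172,440),(213,410),(253,438)]])
print('rail',[r(A(p),.155) for p in[(219,163),(438,60)]],[r(B(p),.155) for p in[(487,94),(584,272)]])
print('railfeet',[r(A(p),.0) for p in[(239,275),(435,163)]],[r(B(p),.0) for p in[(477,210),(557,400)]])
print('trayA',[r(A(p),.018) for p in[(545,185),(600,153),(661,186),(610,212)]],'B',[r(B(p),.018) for p in[(277,440),(405,437),(416,535),(277,538)]])
print('stone',r(A((345,215)),0.0),'roundcap',r(A((505,186)),.076),r(B((354,308)),.076),'tape',r(A((612,330)),.009),'shard',r(A((458,455)),0),'black',r(A((160,345)),0))
m=.001
ob=[(A((418,378)),(-40,24,0)),(A((461,360)),(-40,-24,0)),(A((380,338)),(22,24,3)),(A((393,283)),(28,0,70)),(A((412,254)),(0,0,121)),
(B((228,257)),(-40,-24,0)),(B((297,261)),(22,-24,2)),(B((303,236)),(22,24,2.5)),(B((304,196)),(28,0,70)),(B((270,155)),(0,0,121))]
fit([(c,np.array(l)*m) for c,l in ob],[.45,.05,0],'puller')
E
```

```text
capA [0.518 0.295]
capB [0.521 0.281]
boxB c [0.524 0.282]
boxA [array([0.481, 0.254]), array([0.555, 0.335]), array([0.475, 0.327])] boxB [array([0.563, 0.243]), array([0.569, 0.329]), array([0.483, 0.33 ]), array([0.482, 0.236])]
headA [array([0.541, 0.311]), array([0.539, 0.272]), array([0.496, 0.276])]
rail [array([0.698, 0.088]), array([ 0.659, -0.188])] [array([0.695, 0.087]), array([ 0.666, -0.187])]
railfeet [array([0.697, 0.087]), array([ 0.663, -0.192])] [array([0.7  , 0.089]), array([ 0.666, -0.188])]
trayA [array([ 0.53 , -0.204]), array([ 0.514, -0.296]), array([ 0.43 , -0.273]), array([ 0.451, -0.198])] B [array([ 0.452, -0.197]), array([ 0.539, -0.215]), array([ 0.519, -0.306]), array([ 0.433, -0.288])]
stone [ 0.679 -0.053] roundcap [ 0.527 -0.113] [ 0.528 -0.112] tape [ 0.366 -0.04 ] shard [0.396 0.159] black [0.683 0.203]
puller [ 0.5038  0.071  -0.3346] res px [[-0.6, 0.4], [0.2, -1.2], [-1.5, 0.0], [0.3, -2.1], [0.3, 1.0], [-0.7, 0.8], [-0.3, 0.1], [-0.2, -1.7], [0.3, 0.4], [0.1, 0.0]]
```

```bash
python3 - <<'E'
from h import *
bot.movep([.47,.18,.34],q(0))
print(bot.observe()['q'].round(2),bot.observe()['time'])
m=bot.camera_model('wrist');print(m)
np.savez('w1',K=m['K'],eye=m['eye'],rot=m['rotation'])
im=bot.capture('wrist');cv2.imwrite('pics/w1.png',im)
print(proj('wrist',[[.504,.071,0.1],[.519,.288,.076]]))
E
```

```text
[ 0.72  0.16 -1.25  1.76  0.16  1.33 -2.14] 4.0667
{'K': array([[343.81370929,   0.        , 273.5850916 ],
       [  0.        , 343.81370929, 212.85856821],
       [  0.        ,   0.        ,   1.        ]]), 'eye': array([0.55105425, 0.17905842, 0.48230304]), 'rotation': array([ 0.1111506 , -0.11149809,  0.6989341 , -0.69764234])}
[[372.15505719 145.19188737]
 [179.2778443  129.77241914]]
```

View pics/w1.png

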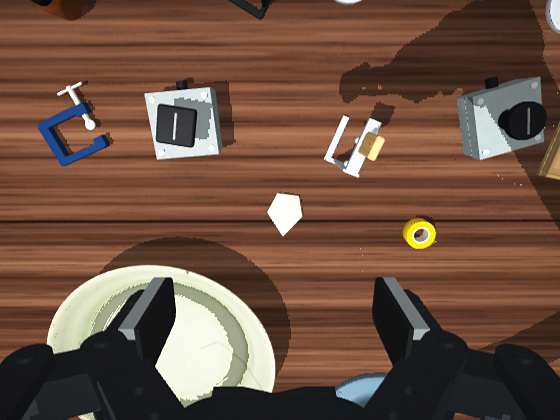

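The wrist view shows the square cap at (176,125), the steel puller at (362,145) and the round cap at (525,120). I'll take one close crop of the two targets.

```bash
python3 - <<'E'
import cv2,numpy as np
a=cv2.imread('pics/w1.png')
k=lambda x0,y0:cv2.resize(a[y0:y0+100,x0:x0+66],(396,600),interpolation=cv2.INTER_CUBIC)
cv2.imwrite('pics/w1c.png',np.hstack([cv2.resize(a[75:165,140:230],(400,400),interpolation=3),cv2.resize(a[95:185,318:408],(400,400),interpolation=3)]))
E
```

```text
(no output)
```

View pics/w1c.png

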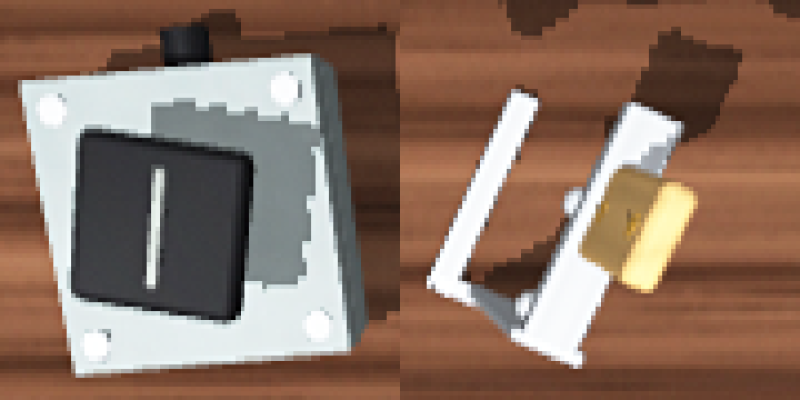

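Left, the square head with its slot, turned relative to its box; right, the steel puller with the fork mouth up-right and the wooden grip. Both choices are confirmed.

```bash
cat >> fit.py <<'E'
w=np.load('w1.npz')
_cam=cam
def cam2(n):
    if n=='w1': return w['K'],w['eye'],R.from_quat(w['rot']).as_matrix(),None
    return _cam(n)
import h; h.cam=cam2
E
python3 - <<'E'
from fit import *
C=lambda p:('w1',(140+p[0]*.225,75+p[1]*.225)); P=lambda p:('w1',(318+(p[0]-400)*.225,95+p[1]*.225))
r=lambda o,z:ray(o[0],o[1],z)[:2].round(4)
bx=[r(C(p),.042) for p in[(22,82),(312,55),(352,350),(77,375)]]
hd=[r(C(p),.076) for p in[(86,130),(250,155),(240,320),(73,295)]]
for n,c in(('box',bx),('head',hd)):
    c=np.array(c);print(n,c.tolist(),c.mean(0),'edges',[np.linalg.norm(c[i]-c[i-1]).round(4) for i in range(4)],'yaw',[np.arctan2(*(c[i]-c[i-1])[::-1]).round(3) for i in range(4)])
print('slot',[r(C(p),.076) for p in[(155,170),(152,288)]], 'screws mean',np.mean([r(C(p),.042) for p in [(52,110),(284,90),(317,325),(95,345)]],0))
m=.001
ob=[(A((418,378)),(-40,24,0)),(A((461,360)),(-40,-24,0)),(A((380,338)),(22,24,3)),(A((393,283)),(28,0,70)),(A((412,254)),(0,0,121)),
(B((228,257)),(-40,-24,0)),(B((297,261)),(22,-24,2)),(B((303,236)),(22,24,2.5)),(B((304,196)),(28,0,70)),(B((270,155)),(0,0,121)),
(P((513,90)),(22,24,5)),(P((540,98)),(22,15,5)),(P((428,285)),(-40,24,5)),(P((627,103)),(28,8,74)),(P((683,124)),(28,-8,74)),(P((578,367)),(-40,-11,74)),(P((697,188)),(13,-5,121)),(P((648,293)),(-13,-5,121))]
fit([(c,np.array(l)*m) for c,l in ob],[.5,.07,-.33],'puller all')
fit([(c,np.array(l)*m) for c,l in ob[10:]],[.5,.07,-.33],'puller wrist')
E
```

```text
box [[0.5593, 0.3348], [0.5661, 0.2554], [0.4865, 0.2486], [0.4794, 0.3284]] [0.522825 0.2918  ] edges [np.float64(0.0802), np.float64(0.0797), np.float64(0.0799), np.float64(0.0801)] yaw [np.float64(0.08), np.float64(-1.485), np.float64(-3.056), np.float64(1.66)]
head [[0.5471, 0.3079], [0.541, 0.2667], [0.4994, 0.2724], [0.5059, 0.3156]] [0.52335 0.29065] edges [np.float64(0.0419), np.float64(0.0416), np.float64(0.042), np.float64(0.0437)] yaw [np.float64(-0.185), np.float64(-1.718), np.float64(3.005), np.float64(1.421)]
slot [array([0.5374, 0.2913]), array([0.5077, 0.2948])] screws mean [0.5227 0.2929]
puller all [ 0.5034  0.0724 -0.366 ] res px [[-1.4, 0.9], [-0.2, -0.2], [-1.6, 0.1], [0.5, -1.8], [0.1, 1.4], [-1.2, 0.1], [-1.0, -0.1], [-0.3, -1.9], [-0.1, 0.3], [-0.2, -0.3], [-0.8, -0.4], [-0.7, 0.3], [-0.2, -0.9], [-0.0, -0.8], [-0.0, -0.4], [0.6, 0.1], [1.3, 0.9], [1.2, 0.7]]
puller wrist [ 0.5033  0.0726 -0.3751] res px [[-0.8, -0.4], [-0.7, 0.3], [-0.5, -1.1], [-0.0, -0.7], [-0.1, -0.2], [0.1, 0.1], [1.1, 1.1], [0.8, 0.8]]
```

```bash
python3 - <<'E'
from h import *
bot.goto_joints([-.15,.15,0,1.75,0,1.2,-1.06])
o=bot.observe();print(o['tool_pos'].round(3),R.from_quat(o['orientation']).as_euler('xyz').round(3))
x,y,yw=.5034,.0724,-.37
print(bot.solve_ik([x,y,.25],q(yw+np.pi)))
bot.movep([x,y,.25],q(yw+np.pi)); bot.grip(.045)
m=bot.camera_model('wrist');np.savez('w2',K=m['K'],eye=m['eye'],rot=m['rotation'])
cv2.imwrite('pics/w2.png',bot.capture('wrist'))
print(proj('wrist',[[x,y,.121]]),bot.observe()['q'].round(2),bot.observe()['time'])
bot.move_l([x,y,.083],speed=.12,contact_N=8)
bot.grip(.005,60)
o=bot.observe();print(o['tool_pos'],o['gripper_width'],o['grip_force'],o['force'],o['time'])
cv2.imwrite('pics/w3.png',bot.capture('side'))
E
```

```text
[0.566 0.045 0.299] [ 3.122 -0.036  0.662]
[-0.056475    0.10687023 -0.17809903  1.9042206   0.02087352  1.13226349
  0.95835302]
[[272.79608364 201.79443173]] [-0.06  0.11 -0.18  1.9   0.02  1.13  0.96] 7.55
[0.5038047  0.07242831 0.08341511] 0.009469399239132884 60.77153205871582 [-0.44587662 -0.1196467   0.90846911] 9.5
```

```bash
python3 - <<'E'
from h import *
c=np.array([.523,.2915]);yw=-.14;d=np.array([np.cos(yw),np.sin(yw)])
bot.move_l([.5038,.0724,.2],speed=.12)
print(bot.observe()['force'])
s=c-.075*d
bot.movep([*s,.2],q(yw+np.pi))
bot.move_l([*s,.0834+.051],speed=.12)
o=bot.observe();print(o['tool_pos'],o['force'],o['q'].round(2),o['time'])
m=bot.camera_model('wrist');np.savez('w3',K=m['K'],eye=m['eye'],rot=m['rotation'])
a=bot.capture('wrist');b=bot.capture('scene')
cv2.imwrite('pics/p1.png',np.hstack([cv2.resize(a,(400,300)),cv2.resize(b[230:380,120:320],(400,300))]))
cv2.imwrite('pics/w4.png',a)
print(proj('wrist',[[*c,.076]]),proj('scene',[[*c,.076]]))
E
```

```text
[-0.86708671 -0.75004049 -1.87251113]
[0.44953474 0.30168063 0.13484079] [ 0.76163934 -0.04954299 -0.98426332] [-0.35  0.32 -0.36  1.93  0.14  0.92  0.65] 12.3083
[[271.94351907 331.31762079]] [[208.94711036 308.35703544]]
```

View pics/p1.png

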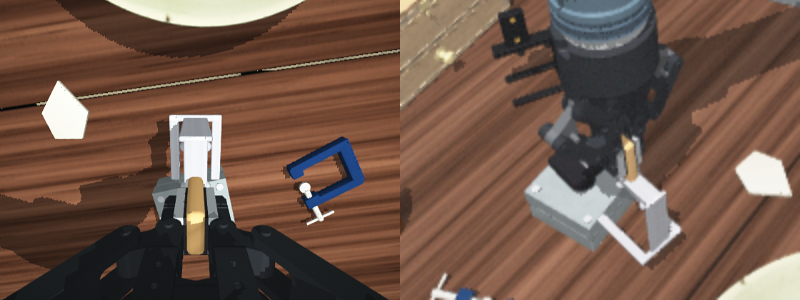

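The puller is held upright with its fork pointing at the cap, at the level above the box top. Slide in.

```bash
python3 - <<'E'
from h import *
c=np.array([.523,.2915]);yw=-.14
z=.0834+.051
hit=bot.move_l([*c,z],speed=.06,contact_N=5)
o=bot.observe();print(hit,o['tool_pos'],o['force'],o['time'])
a=bot.capture('side');b=bot.capture('scene')
cv2.imwrite('pics/p2.png',np.hstack([cv2.resize(a[130:230,200:300],(400,400),interpolation=3),cv2.resize(b[260:370,150:260],(400,400),interpolation=3)]))
E
```

```text
False [0.52242976 0.29177176 0.13436642] [ 0.30994812  0.37310192 -2.49793255] 13.8083
```

View pics/p2.png

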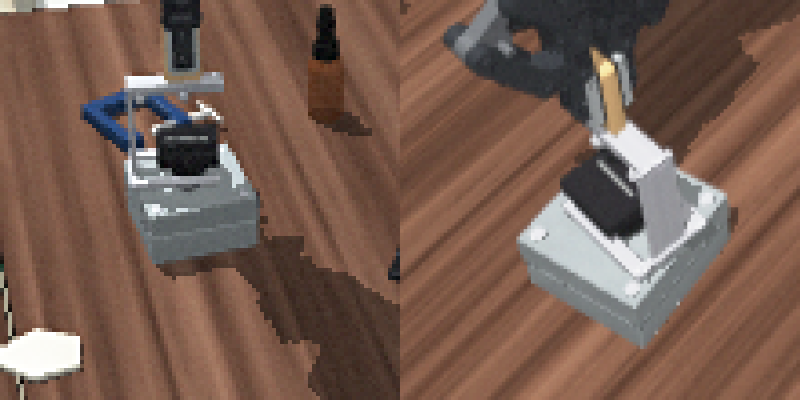

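The fork lies under the head with the tines on both sides of the foot. Pull slowly.

```bash
python3 - <<'E'
from h import *
c=np.array([.523,.2915])
bot.wait(.15)
f=[]
for dz in [.006,.009,.012,.016,.022,.035,.05]:
    bot.move_l([*c,.1344+dz],speed=.02 if dz<.02 else .04); o=bot.observe(); f.append((dz,round(o['force'][2],1)))
bot.wait(.1)
o=bot.observe();print(f,o['tool_pos'],o['time'],o['gripper_width'])
a=bot.capture('side');b=bot.capture('scene')
cv2.imwrite('pics/p3.png',np.hstack([cv2.resize(a[100:230,190:320],(400,400),interpolation=3),cv2.resize(b[230:360,140:270],(400,400),interpolation=3)]))
E
```

```text
[(0.006, np.float64(-1.3)), (0.009, np.float64(-2.0)), (0.012, np.float64(-5.8)), (0.016, np.float64(-1.3)), (0.022, np.float64(-2.9)), (0.035, np.float64(-2.9)), (0.05, np.float64(-2.4))] [0.52283095 0.29141197 0.18425226] 16.8583 0.009217259472295352
```

View pics/p3.png

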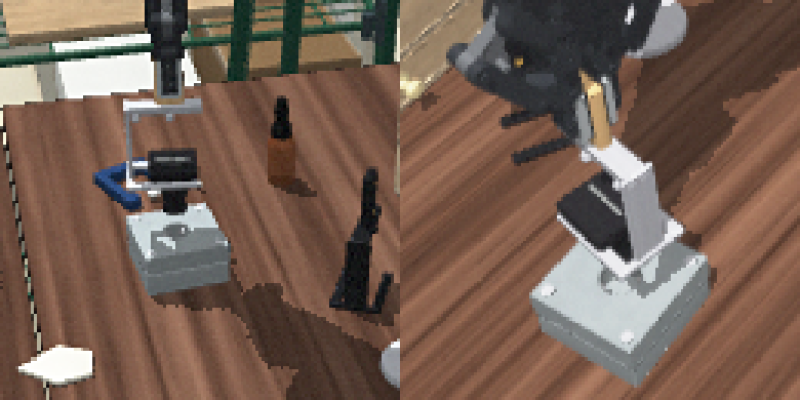

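```bash
python3 - <<'E'
from h import *
c=np.array([.523,.2915]);t=np.array([.484,-.247]);yw=-.14;d=np.array([np.cos(yw),np.sin(yw)])
bot.move_l([*c,.26],speed=.1)
bot.move_l([.50,.02,.26],speed=.1)
bot.move_l([*t,.26],speed=.1)
bot.move_l([*t,.15],speed=.08)
o=bot.observe();print(o['tool_pos'],o['q'].round(2),o['force'],o['time'])
a=bot.capture('side');b=bot.capture('scene')
cv2.imwrite('pics/p4.png',np.hstack([cv2.resize(a[240:380,200:340],(400,400),interpolation=3),cv2.resize(b[130:250,290:410],(400,400),interpolation=3)]))
E
```

```text
[ 0.48459016 -0.24724333  0.15072068] [ 0.35  0.27  0.06  1.93 -0.02  0.94  1.84] [ 0.34321908  0.11126247 -2.07541582] 25.0917
```

View pics/p4.png

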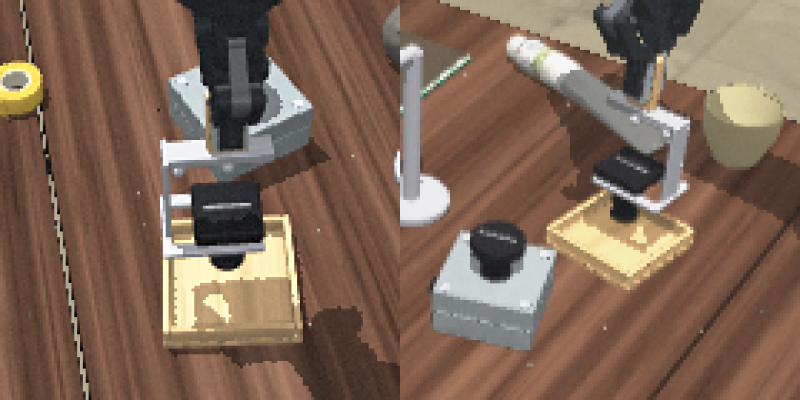

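The cap still hangs upright on the fork over the tray. Lower it and withdraw.

```bash
python3 - <<'E'
from h import *
t=np.array([.484,-.247]);yw=-.14;d=np.array([np.cos(yw),np.sin(yw)])
bot.move_l([*t,.126],speed=.05)
bot.move_l([*t,.1165],speed=.03)
o=bot.observe();print(o['tool_pos'],o['force'],o['time'])
bot.wait(.2)
hit=bot.move_l([*(t-.08*d),.1165],speed=.06,contact_N=4)
o=bot.observe();print(hit,o['tool_pos'],o['force'],o['time'])
a=bot.capture('side');b=bot.capture('scene')
cv2.imwrite('pics/p5.png',np.hstack([cv2.resize(a[240:380,200:340],(400,400),interpolation=3),cv2.resize(b[130:250,290:410],(400,400),interpolation=3)]))
E
```

```text
[ 0.48387633 -0.24695335  0.11630171] [-0.04540828  0.80364955 -2.14877479] 26.2917
False [ 0.40532686 -0.23584412  0.11659158] [-0.90540722  0.06170631 -2.15482003] 27.975
```

View pics/p5.png

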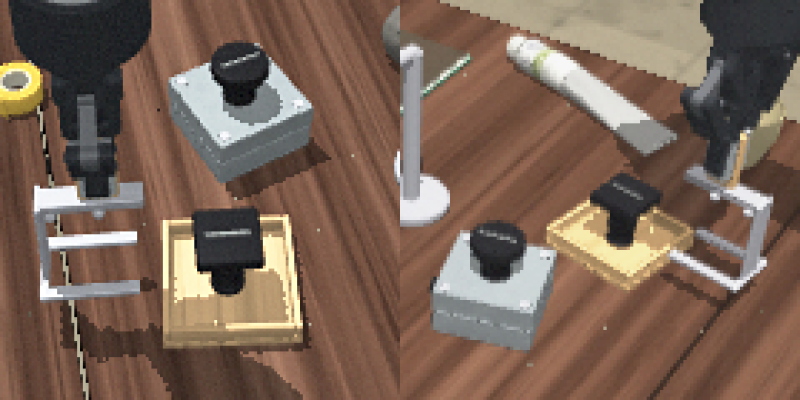

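The cap stands upright in the tray, clear of the fork, at about crop (228,285) against the floor centre near (235,280). Now I hang the puller.

```bash
python3 - <<'E'
from h import *
m=np.array([.6797,-.0505]);yw=-.1226;d=np.array([np.cos(yw),np.sin(yw)])
p=bot.observe()['tool_pos']
bot.move_l([p[0],p[1],.22],speed=.12)
s=m-.075*d
bot.move_l([.45,-.08,.26],speed=.15)
bot.move_l([*s,.26],speed=.15,ori=q(yw+np.pi))
bot.move_l([*s,.2114],speed=.1)
e=m+.0155*d
hit=bot.move_l([*e,.2114],speed=.07,contact_N=5)
o=bot.observe();print(hit,o['tool_pos'],o['force'],o['time'])
if not hit:
    hit=bot.move_l([*e,.175],speed=.03,contact_N=4)
    o=bot.observe();print(hit,o['tool_pos'],o['force'],o['time'])
a=bot.capture('side');b=bot.capture('scene')
cv2.imwrite('pics/p6.png',np.hstack([cv2.resize(a[150:270,280:400],(400,400),interpolation=3),cv2.resize(b[120:240,200:320],(400,400),interpolation=3)]))
E
```

```text
False [ 0.69470168 -0.05231625  0.21144684] [ 0.63334156 -0.94750585 -0.74070136] 33.65
True [ 0.69482496 -0.0523834   0.17826783] [-0.23076336 -0.31934809  4.80671072] 34.6583
```

View pics/p6.png

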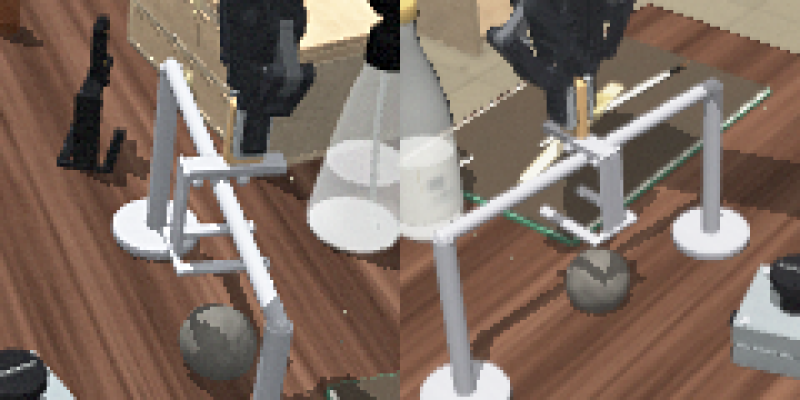

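Contact came at z 0.178, the height predicted for the bar seated in the notch (a ridge would stop it 6 mm higher), and the picture shows the arm over the bar. Release.

```bash
python3 - <<'E'
from h import *
bot.grip(.03); p=bot.observe()['tool_pos']
bot.move_l([p[0],p[1],.30],speed=.08)
bot.wait(3)
a=bot.capture('side');bot.wait(.5);a2=bot.capture('side');b=bot.capture('scene')
print('motion',np.abs(a[150:270,280:400].astype(int)-a2[150:270,280:400]).max(),bot.observe()['time'],bot.observe()['force'])
cv2.imwrite('pics/p7.png',np.hstack([cv2.resize(a2[150:370,190:400],(400,400),interpolation=3),cv2.resize(b[120:260,200:400],(400,400),interpolation=3)]))
E
```

```text
motion 23 40.4417 [-0.59762816 -0.46824452 -0.02703385]
```

View pics/p7.png

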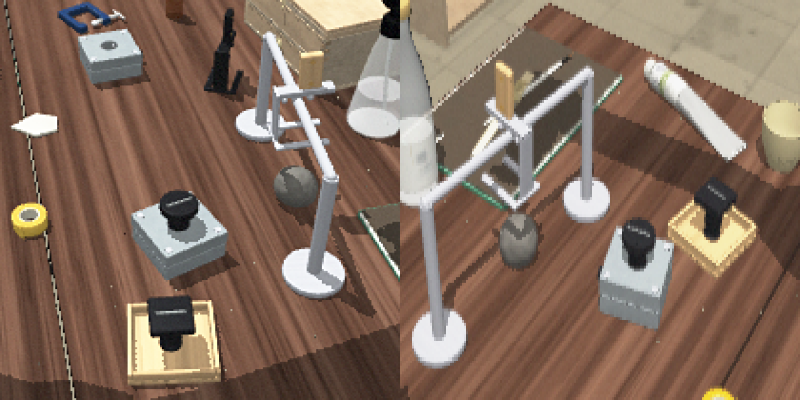

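The puller hangs from the bar, the square cap stands in the tray, and the round cap is still seated. I'll let any small swing settle, then hand in.

```bash
python3 - <<'E'
from h import *
bot.wait(6); print(bot.hand_in())
E
```

```text
the job is handed in; nothing more can be done
None
```

The job is handed in, though no verdict came back: the square cap was pulled with the puller and stands upright in the tray, the puller hangs in its notch on the rail, and the last pictures show the round cap still seated and the stone, tape roll and shard in place.

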